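# Change over the parts-tube air dryer

### The job

The parts tube with the blue cap is dry: take it out of the air dryer and stand it fully home in the rack hole marked with the green ring. Then move the washed tube with the orange cap from the rack into the dryer's socket, fully home, and only after that open the dryer's yellow air lever halfway, so that it points at the red mark. Leave the two black-capped tubes in their holes, and do not disturb the lens spray bottle, the blue oil dropper or the tape roll.

Things in the scene. Friction and masses are not known exactly. Their poses are not given: they have to be found in the camera images.
- tube_rack: fixed white rack, 66 mm (x) by 232 mm (y), 55 mm tall. Origin: centre of its underside; z up, y along its row of four blind holes at y = -82.5, -27.5, 27.5, 82.5 mm, 27 mm wide, 3 mm chamfer, 45 mm deep (floor 10 mm above the worktop). A seated tube's top is 125 mm above the worktop. Three holes hold tubes at the start; the one with the green ring is empty
- green_ring: flat green marker ring lying on the rack round the mouth of one hole (42 mm across); it does not hinder anything. Origin: centre of the hole's mouth, level with the rack's top, 55 mm above the worktop
- ring_floor (a point): centre of the floor of the hole with the green ring, 45 mm below its mouth; the bottom of a seated tube stands here
- dryer: grey bench air dryer, a housing 140 mm (x) by 280 mm (y), 55 mm tall, fixed to the worktop. Origin: centre of its underside; front faces -x, z up. One socket with a steel collar on its left (+y) half, the yellow air lever on its right half (-y)
- socket_mouth (a point): centre of the mouth of the dryer's socket, on the housing's top; the blind socket is 27 mm wide with a 3 mm chamfer and 45 mm deep
- socket_floor (a point): centre of the socket's floor, 10 mm above the worktop; the bottom of a seated tube stands here
- air_lever (a joint): angle of the yellow air lever about its upright hub (rad): 0 closed (points to the dryer's front, its -x; long black mark), 0.785 half open (red mark), 1.571 fully open (points to the dryer's right, its -y). Grows counter-clockwise seen from above. Stiff: it stays where it is left
- lever_hub (a point): point on the lever's upright turning axis, 26 mm above the housing's top
- lever_grip (a point): point in the middle of the lever's grip, 43 mm from the axis. The grip is a yellow bar 12 mm wide and 26 mm tall that reaches from the hub to 60 mm from the axis; its underside is 11 mm and its top 37 mm above the housing's top
- tube_dry: perforated grey plastic parts tube, 115 mm long, body 24 mm in diameter, with a ribbed blue cap on top (28 mm in diameter, the upper 30 mm of the tube). Origin: centre of its bottom end; z points up along the tube to the cap. Mass about 60 g. Starts in the dryer's socket
- tube_washed: perforated grey plastic parts tube, 115 mm long, body 24 mm in diameter, with a ribbed orange cap on top (28 mm in diameter, the upper 30 mm of the tube). Origin: centre of its bottom end; z points up along the tube to the cap. Mass about 60 g. Starts in the rack
- tube_spare_a: perforated grey plastic parts tube, 115 mm long, body 24 mm in diameter, with a ribbed black cap on top (28 mm in diameter, the upper 30 mm of the tube). Origin: centre of its bottom end; z points up along the tube to the cap. Mass about 60 g. Stands in the rack, to be left there
- tube_spare_b: perforated grey plastic parts tube, 115 mm long, body 24 mm in diameter, with a ribbed black cap on top (28 mm in diameter, the upper 30 mm of the tube). Origin: centre of its bottom end; z points up along the tube to the cap. Mass about 60 g. Stands in the rack, to be left there
- lens_spray: pale blue lens spray bottle with white pump head, 42 mm in diameter, 140 mm tall, a bystander. Origin: centre of its underside
- oil_pen: blue oil dropper bottle, foot 41 mm in diameter, 66 mm tall with its needle, a bystander. Origin: centre of its underside
- pad_roll: cream tape roll lying flat, 62 mm in diameter, 26 mm tall, a bystander. Origin: centre of its underside

How it is judged:
By the outcome, as a careful person would: the job done as asked, in the order asked, and still so for the second after the job is handed in, with the robot touching nothing.
It also fails if it takes over 61 s, if anything falls off the work surface, if the arm or the gripper's body presses on something with over 40 N, if the wrist force passes 120 N, or if a joint passes its speed limit or range.

### The arm

A 7-joint arm with a two-finger parallel gripper is mounted at the origin on a cart in front of the work surface, level with it; the furniture and walls round the work are solid. World frame = base frame: x ahead of the robot, y to its left, z up, the work surface at z = 0. Lengths are in m, angles in rad, forces in N, time in s.
With the tool pointing down it reaches from about 0.35 to 0.9 m from the base axis. Payload 8.1 kg.
Tool frame: the origin (TCP) lies on the centre line of the jaws, within the pads' length; the fingertips stand 19 mm ahead of it and the grasp point (between the pads) is the TCP (arm.tip_reach is the distance from the TCP to the fingertips, in m); z points along the fingers, y is the line along which they close (so a half turn about z gives the same grasp; the last joint's range is limited). The gripper opens to 92 mm and grips with 3 to 60 N. Pads are 19 mm wide; open, the fingers measure 130 mm over their backs; the gripper's body (75 mm by 190 mm) begins 47 mm behind the grasp point.
Start: joints at [-1.442, 0.434, 0.025, 1.573, -0.012, 1.134, -0.075], TCP at [0.144, 0.608, 0.22] pointing down, gripper open.
Joint ranges: [-2.62, 2.62], [-0.44, 2.09], [-1.27, 1.32], [0.08, 2.57], [-1.32, 4.46], [0.12, 2], [-2.74, 2.74]. Speed limits (rad/s): [2.22, 2.22, 3.01, 3.01, 3.14, 3.14, 3.14].

### API

Orientations are given as a rotation vector (axis times angle).
In Python, from cell import arm gives the robot as it stands.
- The arm moves only by the tool arm_command, never from a script. Its argument "targets" is a list that holds one entry, the list of rows, each a list of 6 numbers: the shift along the tool's x, y, z in m, then the turn, a rotation vector about the tool's x, y, z in rad. A call has 1 to 10 rows; each row shifts and turns the commanded pose from where the row before left it, along the tool's axes as they then stand; what a row does not reach is not made up. A row lasts 1/8 s, in which the tool goes at most 62.5 mm and 10.7 degrees, less where a joint would pass 70% of its speed; a pose out of reach is approached as far as the arm can. A call with a gripper value outside its range is refused whole. "jaw" is the finger opening in m, from 0 to 0.0918, set as the call begins (left out, the last holds). The fingers move at their own pace and stop on an object; "newtons" is the grip in N (left out, the last holds). Time passes only in rows, so rows that do not move let the fingers close. It gives the time, the measured TCP pose, the force, the opening and the grip force at its end, in the units of the state.
- arm.observe(): the state, without advancing time (a new reading comes with each control period).
- arm.get_image(name): name is "scene" or "top" or "wrist"; returns a dict with "pixels" (420x560x3 uint8, red, green, blue), "z_map" (420x560 float32, m along the optical axis (not along the pixel's ray), 0 where there is no reading), "fx", "fy", "cx", "cy" (pixels), "xyz" and "rotation" of the camera in the world; the wrist camera has in their place "T_tool_cam" (4x4, takes a point from camera to tool coordinates, whose origin is the TCP and whose axes are the flange's). Camera axes: x right, y down, z forward; pixel columns grow to the right and rows downward; lengths in m; the calibration is good to about 2 mm. A picture is of the moment at which its call begins: read the wrist's pose just before it.
- arm.sign_off(): hands the job in; it is judged then, once.
The state is a dict: "clock": time; "joints": joint angles; "dq": joint speeds; "joint_efforts": joint torques, N m; "position": TCP position; "ee_rot": TCP orientation; "force": force on the tool from outside, world axes, zero at the start; "ft_torque": the same for the moment, N m; "width": opening from 0.0 (shut) to 1.0 (fully open); "gripper_force": force on a finger pad.
Only numpy, scipy, OpenCV 4.12 (cv2) and the standard library are available. Lean on these libraries where they do the work, as an engineer would, in place of code of your own. Each camera call takes 0.05 s, during which the arm holds its last target. There are 200 camera calls.

## Working session

There is one attempt and no reset: what is moved stays moved. The work goes in short steps, Python scripts to look and compute and a tool call to move; the robot and the scene stay as the last step left them, time stands still between calls to the robot, and variables do not carry over. Pictures are saved under pics/ and viewed, at most 10 in all, crops included, and the job is handed in when it is done.

Besides the shell and the picture viewer there is one more tool, called after ">>>" by a JSON object that holds its "api" and its "payload". arm_command: Moves the arm, as the interface text tells. Its arguments: {"type":"object","properties":{"targets":{"type":"array","items":{"type":"array","items":{"type":"array","items":{"type":"number"}}}},"jaw":{"type":"number"},"newtons":{"type":"number"}},"required":["targets"]}

```bash
ls; mkdir -p pics; cat > h.py <<'E'
import numpy as np, cv2
from cell import arm
from scipy.spatial.transform import Rotation as R
def grab(n):
    s=arm.observe(); d=arm.get_image(n)
    if 'T_tool_cam' in d:
        T=np.eye(4);T[:3,:3]=R.from_rotvec(s['ee_rot']).as_matrix();T[:3,3]=s['position'];T=T@np.array(d['T_tool_cam'])
    else:
        T=np.eye(4);r=np.array(d['rotation']);T[:3,:3]=r if r.shape==(3,3) else R.from_rotvec(r).as_matrix();T[:3,3]=d['xyz']
    np.savez('pics/'+n+'.npz',p=d['pixels'],z=d['z_map'],k=[d['fx'],d['fy'],d['cx'],d['cy']],T=T)
    return np.load('pics/'+n+'.npz')
def pt(d,u,v,z=None):
    fx,fy,cx,cy=d['k'];T=d['T']
    r=np.array([(u-cx)/fx,(v-cy)/fy,1.])
    if z is None: return T[:3,:3]@(r*d['z'][int(v),int(u)])+T[:3,3]
    w=T[:3,:3]@r; return T[:3,3]+w*(z-T[2,3])/w[2]
def cloud(d):
    fx,fy,cx,cy=d['k'];T=d['T'];v,u=np.mgrid[0:420,0:560]
    return (np.stack([(u-cx)/fx,(v-cy)/fy,np.ones(u.shape)],-1)*d['z'][...,None])@T[:3,:3].T+T[:3,3]
def save(d,f,crop=None,s=1):
    p=d['p'][...,::-1]
    if crop: p=p[crop[1]:crop[3],crop[0]:crop[2]]
    cv2.imwrite(f,cv2.resize(p,None,fx=s,fy=s,interpolation=cv2.INTER_CUBIC))
E
python3 - <<'E'
from h import *
s=arm.observe();print(s)
for n in('top','scene'):
    d=grab(n);save(d,f'pics/{n}1.png',s=1.4);print(n,d['T'].round(3),d['k'])
E
```

```text
pics
{'clock': 0.0, 'joints': array([-1.44159691,  0.43521024,  0.02497936,  1.57408485, -0.01159214,
        1.1339734 , -0.0751086 ]), 'dq': array([ 0.00038833,  0.00166568, -0.00044793,  0.00024975, -0.00135887,
        0.00107822,  0.00151962]), 'joint_efforts': array([-6.04635243e-04, -6.67856026e+01,  9.84851941e-01, -3.14459324e+01,
       -6.06461498e-02,  4.27686051e-02,  1.55480948e-04]), 'position': array([0.14352625, 0.60777668, 0.21915769]), 'ee_rot': array([-3.63417675e-01, -3.12047260e+00,  2.40439479e-03]), 'force': array([-0.54285802, -0.14688558,  0.20555546]), 'ft_torque': array([ 0.00180961,  0.08340767, -0.01166721]), 'gripper_force': 0.0, 'width': 1.0024750053522131}
top [[ 0.024 -0.991  0.132  0.433]
 [-1.    -0.023  0.012 -0.009]
 [-0.009 -0.132 -0.991  1.247]
 [ 0.     0.     0.     1.   ]] [544.29712632 544.29712632 276.0932966  215.65000964]
scene [[ 0.854 -0.275  0.442  0.135]
 [-0.52  -0.488  0.701 -0.7  ]
 [ 0.023 -0.829 -0.559  0.625]
 [ 0.     0.     0.     1.   ]] [435.98723505 435.98723505 267.74593312 209.70967653]
```

View pics/top1.png

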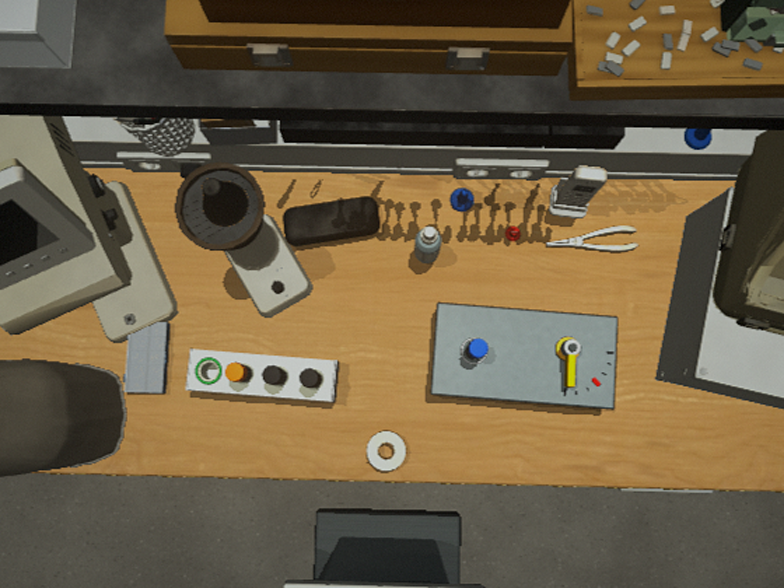

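View pics/scene1.png

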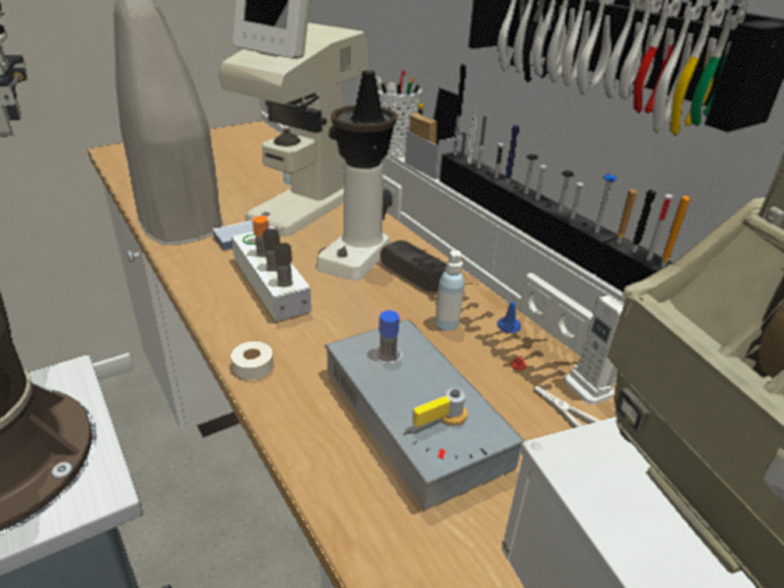

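The top view shows the rack on the left, with the ring hole at (208,371), the orange cap at (237,372) and the black caps at (274,376) and (311,378). The dryer is on the right, with the blue cap at (478,349), the hub at (571,347) and the red mark at (597,382). The scene view agrees. There is a tall cone left of the rack.

```bash
cat > m.py <<'E'
from h import *
def rect(P,m):
    m=cv2.morphologyEx(m.astype(np.uint8),cv2.MORPH_OPEN,np.ones((3,3)))
    n,l,st,_=cv2.connectedComponentsWithStats(m);i=1+np.argmax(st[1:,4])
    q=P[l==i];(c,wh,a)=cv2.minAreaRect(q[:,:2].astype(np.float32)*1000);b=cv2.boxPoints((c,wh,a))
    print('rect c',np.round(c,1),'wh',np.round(wh,1),'ang',round(a,2),'z',q[:,2].mean().round(4)); return q
d=np.load('pics/top.npz');P=cloud(d);z=P[...,2];p=d['p'].astype(int);hsv=cv2.cvtColor(d['p'],cv2.COLOR_RGB2HSV)
top=(abs(z-.055)<.006)
x,y=P[...,0],P[...,1]
for nm,r in(('rack',(y>.05)&(y<.36)&(x>.2)&(x<.5)),('dryer',(y<0)&(y>-.45)&(x>.2)&(x<.6))): print(nm);rect(P,top&r)
H,S,V=cv2.split(hsv)
def blob(nm,m):
    q=P[m]; print(nm,len(q),np.median(q,0).round(4),q.min(0).round(3),q.max(0).round(3))
on=(z>.1)&(z<.14)
work=(x>.15)&(x<.5)
blob('blue',on&work&(abs(H.astype(int)-110)<12)&(S>150)&(y<0))
blob('orange',on&work&(abs(H.astype(int)-13)<8)&(S>150)&(y>0))
for u in(196,222): blob('blk',on&(abs(np.mgrid[0:420,0:560][1]-u)<11)&(abs(np.mgrid[0:420,0:560][0]-269)<11))
blob('green',(abs(H.astype(int)-65)<20)&(S>100)&work&(abs(z-.056)<.01))
blob('yellow',(abs(H.astype(int)-29)<4)&(S>200)&work&(y<0)&(z>.08))
blob('red',(p[...,0]>150)&(p[...,1]<60)&work&(y<0))
print('hub',pt(d,408,248,.1))
for nm,u,v in(('cone',40,290),('cone',60,300),('cone',88,290),('bowl',155,150),('base',195,190),('spray',305,172),('microsc',60,200),('box',105,255)): print(nm,pt(d,u,v).round(3))
E
python3 m.py
```

```text
rack
rect c [472.2 198.2] wh [232.5  63.8] ang 87.21 z 0.0547
dryer
rect c [ 513.9 -213.3] wh [286.7 146.2] ang 86.76 z 0.0547
  return _methods._mean(a, axis=axis, dtype=dtype,
  ret = um.true_divide(
Traceback (most recent call last):
  File "m.py", line 16, in <module>
    blob('blue',on&work&(abs(H.astype(int)-110)<12)&(S>150)&(y<0))
    ~~~~^^^^^^^^^^^^^^^^^^^^^^^^^^^^^^^^^^^^^^^^^^^^^^^^^^^^^^^^^^
  File "m.py", line 13, in blob
    q=P[m]; print(nm,len(q),np.median(q,0).round(4),q.min(0).round(3),q.max(0).round(3))
                                                    ~~~~~^^^
ValueError: zero-size array to reduction operation minimum which has no identity
```

```bash
sed -i 's/work=(x>.15)&(x<.5)/work=(x>.3)\&(x<.65)/; s/(x>.2)&(x<.5)/(x>.2)\&(x<.6)/; s/(x>.2)&(x<.6))):/(x>.2)\&(x<.7))):/; s/    q=P\[m\];/    q=P[m]\n    if not len(q): return print(nm,0)\n   /' m.py; python3 m.py
```

```text
rack
rect c [473.  198.3] wh [232.5  64.2] ang 86.87 z 0.0547
dryer
rect c [ 513.9 -213.3] wh [286.7 146.2] ang 86.76 z 0.0547
blue 143 [ 0.5178 -0.1313  0.1243] [ 0.504 -0.144  0.109] [ 0.531 -0.119  0.131]
orange 166 [0.4737 0.2241 0.1242] [0.46  0.212 0.102] [0.487 0.239 0.131]
blk 169 [0.4715 0.1688 0.1239] [0.457 0.156 0.101] [0.484 0.183 0.129]
blk 161 [0.4687 0.1147 0.1246] [0.455 0.101 0.101] [0.481 0.129 0.133]
green 76 [0.4772 0.281  0.0572] [0.457 0.262 0.053] [0.496 0.301 0.062]
yellow 115 [ 0.4901 -0.2752  0.0917] [ 0.433 -0.281  0.086] [ 0.61  -0.009  1.247]
red 17 [ 0.4733 -0.3217  0.0556] [ 0.469 -0.329  0.053] [ 0.479 -0.317  0.061]
hub [ 0.52319254 -0.27484832  0.1       ]
cone [0.419 0.438 0.23 ]
cone [0.399 0.426 0.164]
cone [0.418 0.427 0.009]
bowl [0.67  0.219 0.311]
base [0.649 0.191 0.032]
spray [ 0.677 -0.055  0.12 ]
microsc [0.572 0.369 0.339]
box [0.498 0.39  0.021]
```

```bash
python3 - <<'E'
from h import *
for n in('top','scene'):
    d=np.load(f'pics/{n}.npz');P=cloud(d)[d['z']>0]
    for a,b in((.03,.1),(.1,.2),(.2,.3),(.3,.4),(.4,.55),(.55,.8)):
        for nm,m in(('cone',(P[:,0]>.05)&(P[:,0]<.53)&(P[:,1]>.35)&(P[:,1]<.9)),('micro',(P[:,0]>.53)&(P[:,0]<.75)&(P[:,1]>.05)&(P[:,1]<.3))):
            q=P[m&(P[:,2]>a)&(P[:,2]<b)]
            if len(q)>20: print(n,nm,a,b,len(q),np.percentile(q,[1,99],axis=0).round(3)[:,:2].tolist())
s=arm.observe();M=R.from_rotvec(s['ee_rot']).as_matrix();print(M.round(3))
E
```

```text
top cone 0.03 0.1 814 [[0.324, 0.425], [0.48, 0.497]]
top micro 0.03 0.1 2655 [[0.583, 0.054], [0.749, 0.248]]
top cone 0.1 0.2 1460 [[0.332, 0.425], [0.481, 0.488]]
top micro 0.1 0.2 340 [[0.646, 0.186], [0.698, 0.242]]
top cone 0.2 0.3 3431 [[0.331, 0.427], [0.48, 0.497]]
top micro 0.2 0.3 2699 [[0.628, 0.168], [0.739, 0.279]]
top cone 0.3 0.4 737 [[0.364, 0.421], [0.53, 0.476]]
top micro 0.3 0.4 549 [[0.667, 0.196], [0.703, 0.232]]
top micro 0.55 0.8 1492 [[0.609, 0.052], [0.61, 0.24]]
scene cone 0.03 0.1 1350 [[0.323, 0.427], [0.471, 0.565]]
scene micro 0.03 0.1 1749 [[0.582, 0.054], [0.747, 0.238]]
scene cone 0.1 0.2 2155 [[0.324, 0.427], [0.472, 0.556]]
scene micro 0.1 0.2 1014 [[0.646, 0.188], [0.711, 0.247]]
scene cone 0.2 0.3 2914 [[0.13, 0.429], [0.519, 0.657]]
scene micro 0.2 0.3 1576 [[0.626, 0.169], [0.736, 0.279]]
scene cone 0.3 0.4 2925 [[0.147, 0.43], [0.528, 0.682]]
scene micro 0.3 0.4 381 [[0.667, 0.197], [0.703, 0.226]]
scene cone 0.4 0.55 672 [[0.178, 0.512], [0.436, 0.602]]
[[-0.973  0.23  -0.   ]
 [ 0.23   0.973 -0.001]
 [-0.    -0.001 -1.   ]]
```

>>> {"api": "arm_command", "payload": {"targets": [[[0,-0.055,0,0,0,0],[0,-0.055,0,0,0,0],[0,-0.055,0,0,0,0],[0,-0.055,0,0,0,0],[-0.06,-0.0045,0,0,0,0.15],[-0.06,-0.0045,0,0,0,0.15],[-0.06,-0.0045,0,0,0,0.15],[-0.06,-0.0045,0,0,0,0.15],[-0.06,-0.0045,0,0,0,0.15],[-0.06,-0.0045,0,0,0,0.15]]], "jaw": 0.0918}}

```text
clock: 1.35
position: [0.3654, 0.1725, 0.22]
ee_rot: [1.691, 2.647, 0.001]
force: [1.2, 1.0, 0.4]
width: 1.001
gripper_force: 0.0
```

>>> {"api": "arm_command", "payload": {"targets": [[[-0.06,-0.0045,0,0,0,0.15],[-0.06,-0.0045,0,0,0,0.15],[-0.06,-0.0045,0,0,0,0.15],[-0.06,-0.0045,0,0,0,0.15],[0,0,0,0,0,0]]]}}

```text
clock: 1.98
position: [0.3962, -0.065, 0.22]
ee_rot: [2.402, 2.024, 0.0]
force: [0.3, 1.4, -0.1]
width: 0.999
gripper_force: 0.0
```

```bash
cat >> h.py <<'E'
def go(x,y,z,yaw):
    "tool-frame shift and turn to world pose, tool down, tool y at angle yaw from world x"
    s=arm.observe();M=R.from_rotvec(s['ee_rot']).as_matrix()
    c,q=np.cos(yaw),np.sin(yaw);G=np.array([[-q,c,0],[c,q,0],[0,0,-1.]])
    print('t',round(s['clock'],2),'pos',s['position'].round(4),'F',s['force'].round(1),'shift',(M.T@(np.array([x,y,z])-s['position'])).round(4),'turn',R.from_matrix(M.T@G).as_rotvec().round(3))
E
python3 - <<'E'
from h import *
go(.47,-.131,.22,-.055)
E
```

```text
t 1.98 pos [ 0.3962 -0.065   0.22  ] F [ 0.3  1.4 -0.1] shift [-0.0525  0.0839  0.    ] turn [ 0.     0.    -0.116]
```

>>> {"api": "arm_command", "payload": {"targets": [[[-0.0265,0.042,0,0,0,0],[-0.026,0.042,0,0,0,-0.116],[0,0,0,0,0,0],[0,0,0,0,0,0]]]}}

```text
clock: 2.48
position: [0.4711, -0.1255, 0.2193]
ee_rot: [-2.27, -2.169, 0.002]
force: [-0.2, -0.4, -0.2]
width: 0.997
gripper_force: 0.0
```

```bash
python3 - <<'E'
from h import *
d=grab('wrist');save(d,'pics/w1.png',s=1.4);print(d['T'].round(3),d['k'])
go(.5178,-.1313,.22,-.055)
E
```

```text
[[ 0.999 -0.044 -0.015  0.475]
 [-0.046 -0.956 -0.289 -0.046]
 [-0.002  0.29  -0.957  0.384]
 [ 0.     0.     0.     1.   ]] [372.74248463 372.74248463 275.23524619 213.34092311]
t 2.52 pos [ 0.4709 -0.1252  0.2195] F [-0.7 -0.3  0.1] shift [-0.004   0.0471 -0.0006] turn [-0.001 -0.001  0.01 ]
```

View pics/w1.png

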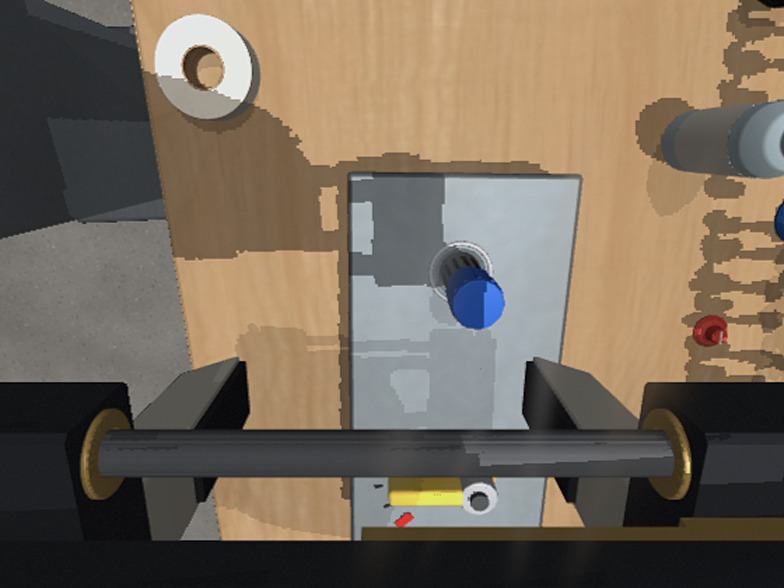

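The wrist view shows the blue cap's top centred at (478,304), the socket collar at (462,271), and the fingers along the image's horizontal.

```bash
python3 - <<'E'
from h import *
d=np.load('pics/wrist.npz')
print(pt(d,478/1.4,304/1.4,.125),pt(d,461.5/1.4,272/1.4,.055))
P=cloud(d);H,S,V=cv2.split(cv2.cvtColor(d['p'],cv2.COLOR_RGB2HSV));q=P[(abs(H.astype(int)-112)<12)&(S>150)&(P[...,2]>.121)&(P[...,2]<.132)&(P[...,1]<-.05)];print(len(q),q.mean(0),q.min(0),q.max(0))
go(.5178,-.1313,.12,-.055)
E
```

```text
[ 0.51888183 -0.12973746  0.125     ] [ 0.51993079 -0.12996851  0.055     ]
1056 [ 0.5185144  -0.12889016  0.12513651] [ 0.5053907  -0.14304836  0.12105429] [ 0.53170614 -0.11595134  0.12732193]
t 2.52 pos [ 0.4709 -0.1252  0.2195] F [-0.7 -0.3  0.1] shift [-0.0041  0.0472  0.0994] turn [-0.001 -0.001  0.01 ]
```

>>> {"api": "arm_command", "payload": {"targets": [[[-0.0025,0.048,0,0,0,0.01],[0,0,0.05,0,0,0],[0,0,0.04,0,0,0],[0,0,0.02,0,0,0],[0,0,0,0,0,0],[0,0,0,0,0,0]]]}}

```text
clock: 3.28
position: [0.5199, -0.1303, 0.111]
ee_rot: [2.281, 2.16, 0.002]
force: [-0.0, -0.6, 0.3]
width: 1.003
gripper_force: 0.0
```

```bash
python3 - <<'E'
from h import *
go(.5188,-.13,.11,-.055)
E
```

```text
t 3.27 pos [ 0.5199 -0.1303  0.111 ] F [-0.  -0.6  0.3] shift [ 0.0003 -0.0011  0.001 ] turn [ 0.001 -0.     0.001]
```

Close and lift.

>>> {"api": "arm_command", "payload": {"targets": [[[0,0,0,0,0,0],[0,0,0,0,0,0],[0,0,0,0,0,0],[0,0,0,0,0,0],[0,0,0,0,0,0],[0,0,0,0,0,0],[0,0,0,0,0,0],[0,0,0,0,0,0]]], "jaw": 0.02, "newtons": 20}}

```text
clock: 4.28
position: [0.5195, -0.1309, 0.1099]
ee_rot: [-2.282, -2.159, -0.0]
force: [0.3, -0.2, 0.0]
width: 0.291
gripper_force: 20.0
```

>>> {"api": "arm_command", "payload": {"targets": [[[0,0,-0.015,0,0,0],[0,0,-0.015,0,0,0],[0,0,-0.02,0,0,0],[0,0,-0.03,0,0,0],[0,0,-0.04,0,0,0],[0,0,-0.03,0,0,0],[0,0,0,0,0,0]]]}}

```text
clock: 5.15
position: [0.5208, -0.1316, 0.2631]
ee_rot: [2.279, 2.157, 0.006]
force: [0.5, 0.3, -1.3]
width: 0.287
gripper_force: 20.0
```

```bash
python3 - <<'E'
from h import *
go(.4,.02,.26,-.055)
go(.4772,.281,.26,-.055)
E
```

```text
t 5.15 pos [ 0.5208 -0.1316  0.2631] F [ 0.5  0.3 -1.3] shift [ 0.1447 -0.129   0.0025] turn [ 0.005 -0.    -0.   ]
t 5.15 pos [ 0.5208 -0.1316  0.2631] F [ 0.5  0.3 -1.3] shift [ 0.4096 -0.0664  0.0029] turn [ 0.005 -0.    -0.   ]
```

>>> {"api": "arm_command", "payload": {"targets": [[[0.03,-0.005,0,0,0,0],[0.055,-0.01,0,0,0,0],[0.055,-0.01,0,0,0,0],[0.055,-0.01,0,0,0,0],[0.055,-0.01,0,0,0,0],[0.055,-0.01,0,0,0,0],[0.055,-0.01,0,0,0,0],[0,0,0,0,0,0],[0,0,0,0,0,0]]]}}

```text
clock: 6.28
position: [0.4741, 0.2315, 0.2596]
ee_rot: [2.281, 2.159, -0.002]
force: [-0.2, -0.6, -1.8]
width: 0.295
gripper_force: 20.0
```

```bash
python3 - <<'E'
from h import *
d=grab('wrist');save(d,'pics/w2.png',s=1.4)
go(.4772,.281,.26,-.055)
E
```

```text
t 6.33 pos [0.4744 0.2308 0.2598] F [ 1.  -1.  -1.5] shift [ 0.0503 -0.0001 -0.0002] turn [-0.     0.001 -0.002]
```

View pics/w2.png

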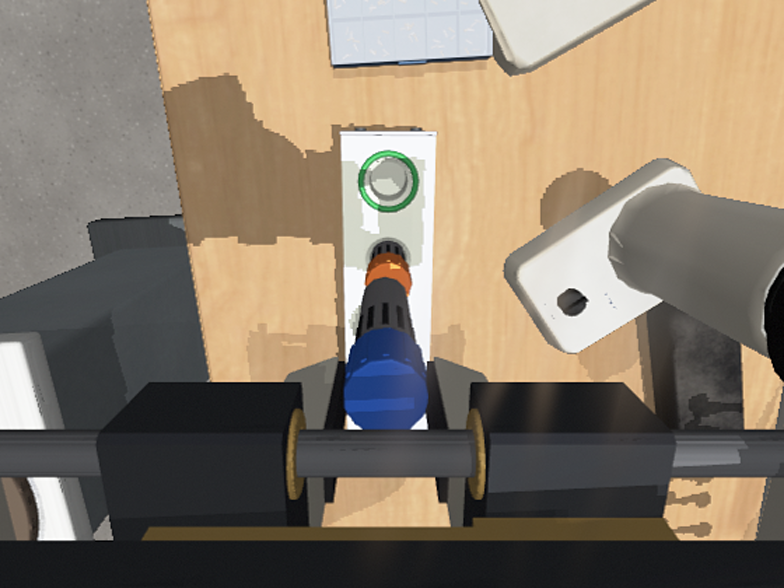

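```bash
python3 - <<'E'
from h import *
d=np.load('pics/wrist.npz')
c=pt(d,388.5/1.4,181/1.4,.055);print(c)
# ring by colour
H,S,V=cv2.split(cv2.cvtColor(d['p'],cv2.COLOR_RGB2HSV));m=(abs(H.astype(int)-65)<20)&(S>120);v,u=np.nonzero(m);print(len(u))
(e,ax,a)=cv2.fitEllipse(np.stack([u,v],1).astype(np.float32));print(e,ax,pt(d,*e,.0555) )
print('depth',np.median(cloud(d)[m],0))
print('body bottom x at z.16, front edge',pt(d,385/1.4,279/1.4,.16))
go(c[0],c[1],.26,-.055)
# cap in hand by depth: horizontal extents of blue
P=cloud(d);b=(abs(H.astype(int)-112)<12)&(S>150);q=P[b&(abs(P[...,2]-.275)<.02)];print(len(q),q.min(0),q.max(0))
E
```

```text
[0.47898387 0.28380339 0.055     ]
416
(292.5631103515625, 138.06594848632812) (36.416263580322266, 141.25833129882812) [0.49319491 0.27466001 0.0555    ]
depth [0.47804006 0.28524772 0.05774254]
body bottom x at z.16, front edge [0.47431431 0.24146517 0.16      ]
t 6.33 pos [0.4744 0.2308 0.2598] F [ 1.  -1.  -1.5] shift [ 0.0532  0.0015 -0.0003] turn [-0.     0.001 -0.002]
2469 [0.46016274 0.22146447 0.25501163] [0.48730725 0.24716659 0.27840044]
```

>>> {"api": "arm_command", "payload": {"targets": [[[0.052,0.0015,0,0,0,0],[0,0,0.04,0,0,0],[0,0,0.04,0,0,0],[0,0,0.01,0,0,0],[0,0,0.008,0,0,0],[0,0,0.008,0,0,0],[0,0,0,0,0,0]]]}}

```text
clock: 7.2
position: [0.4789, 0.284, 0.1542]
ee_rot: [-2.282, -2.159, -0.001]
force: [-0.7, 0.0, -0.1]
width: 0.296
gripper_force: 20.0
```

```bash
python3 - <<'E'
from h import *
go(.479,.283,.11,-.055)
E
```

```text
t 7.2 pos [0.4789 0.284  0.1542] F [-0.7  0.  -0.1] shift [-0.001   0.0001  0.0442] turn [ 0. -0. -0.]
```

>>> {"api": "arm_command", "payload": {"targets": [[[0,0,0.006,0,0,0],[0,0,0.006,0,0,0],[0,0,0.006,0,0,0],[0,0,0,0,0,0]]]}}

```text
clock: 7.7
position: [0.4784, 0.2838, 0.1353]
ee_rot: [-2.282, -2.159, 0.002]
force: [0.2, 0.1, -1.0]
width: 0.29
gripper_force: 20.0
```

No contact. Next I go down to the floor.

>>> {"api": "arm_command", "payload": {"targets": [[[0,0,0.008,0,0,0],[0,0,0.008,0,0,0],[0,0,0.005,0,0,0],[0,0,0.003,0,0,0],[0,0,0.002,0,0,0],[0,0,0,0,0,0]]]}}

```text
clock: 8.45
position: [0.4789, 0.284, 0.11]
ee_rot: [2.282, 2.159, 0.0]
force: [0.6, 0.1, -0.7]
width: 0.287
gripper_force: 20.0
```

>>> {"api": "arm_command", "payload": {"targets": [[[0,0,0.0015,0,0,0],[0,0,0,0,0,0]]]}}

```text
clock: 8.7
position: [0.4797, 0.2847, 0.1097]
ee_rot: [-2.282, -2.159, -0.004]
force: [-1.6, 0.4, 10.9]
width: 0.291
gripper_force: 20.1
```

>>> {"api": "arm_command", "payload": {"targets": [[[0,0,0.0015,0,0,0],[0,0,0,0,0,0]]]}}

```text
clock: 8.95
position: [0.4808, 0.285, 0.1093]
ee_rot: [2.282, 2.159, 0.008]
force: [-2.2, -0.3, 19.2]
width: 0.291
gripper_force: 20.1
```

>>> {"api": "arm_command", "payload": {"targets": [[[0,0,-0.003,0,0,0],[0,0,0,0,0,0],[0,0,0,0,0,0],[0,0,0,0,0,0],[0,0,0,0,0,0],[0,0,-0.03,0,0,0],[0,0,-0.04,0,0,0],[0,0,-0.03,0,0,0],[-0.055,0,0,0,0,0],[0,0,0,0,0,0]]], "jaw": 0.0918}}

```text
clock: 10.2
position: [0.476, 0.2247, 0.2105]
ee_rot: [2.287, 2.153, -0.0]
force: [-0.4, 0.9, -0.0]
width: 1.004
gripper_force: 0.0
```

```bash
python3 - <<'E'
from h import *
d=grab('wrist');save(d,'pics/w3.png',s=1.4)
P=cloud(d);H,S,V=cv2.split(cv2.cvtColor(d['p'],cv2.COLOR_RGB2HSV));H=H.astype(int)
for nm,h in(('blue',112),('orange',13)):
    m=(abs(H-h)<10)&(S>150)&(abs(P[...,2]-.126)<.005)&(P[...,0]<.52);q=P[m];print(nm,len(q),q.mean(0).round(4),q.min(0).round(4),q.max(0).round(4))
go(.475,.229,.11,-.055)
E
```

```text
blue 1352 [0.4779 0.2853 0.1252] [0.4583 0.175  0.1212] [0.492  0.2988 0.1274]
orange 1131 [0.4752 0.2303 0.1251] [0.4619 0.2166 0.1211] [0.4887 0.2433 0.1274]
t 10.25 pos [0.4758 0.2272 0.2103] F [ 0.8  0.3 -0.7] shift [ 0.0017 -0.0009  0.1003] turn [ 0.    -0.001 -0.003]
```

View pics/w3.png

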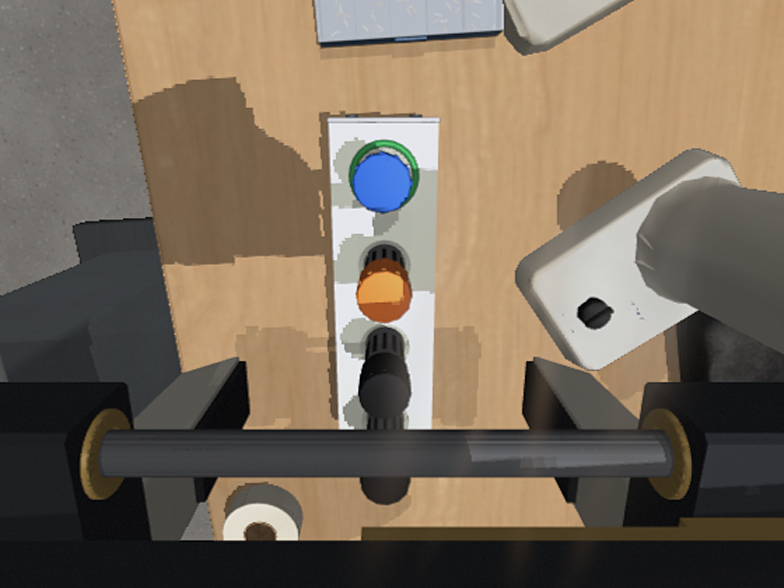

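The blue tube is seated in the ring hole at (383,180), its top at z 0.125. The orange cap is at (384,291). Next I grasp the orange tube.

>>> {"api": "arm_command", "payload": {"targets": [[[0.0015,-0.001,0.03,0,0,0],[0,0,0.04,0,0,0],[0,0,0.03,0,0,0],[0,0,0,0,0,0],[0,0,0,0,0,0]]]}}

```text
clock: 10.88
position: [0.4754, 0.2312, 0.1107]
ee_rot: [2.281, 2.16, 0.001]
force: [-0.8, -0.3, 1.2]
width: 1.0
gripper_force: 0.0
```

>>> {"api": "arm_command", "payload": {"targets": [[[0,0,0,0,0,0],[0,0,0,0,0,0],[0,0,0,0,0,0],[0,0,0,0,0,0],[0,0,0,0,0,0],[0,0,0,0,0,0],[0,0,0,0,0,0],[0,0,0,0,0,0]]], "jaw": 0.02, "newtons": 20}}

```text
clock: 11.88
position: [0.4748, 0.2306, 0.1099]
ee_rot: [-2.282, -2.159, 0.0]
force: [0.1, -0.2, -0.8]
width: 0.291
gripper_force: 20.0
```

>>> {"api": "arm_command", "payload": {"targets": [[[0,0,-0.015,0,0,0],[0,0,-0.015,0,0,0],[0,0,-0.02,0,0,0],[0,0,-0.03,0,0,0],[0,0,-0.04,0,0,0],[0,0,-0.03,0,0,0],[0,0,0,0,0,0]]]}}

```text
clock: 12.75
position: [0.4763, 0.231, 0.2632]
ee_rot: [2.282, 2.159, 0.009]
force: [0.0, -0.2, -1.1]
width: 0.291
gripper_force: 20.0
```

```bash
python3 - <<'E'
from h import *
go(.5195,-.13,.26,-.055)
E
```

```text
t 12.75 pos [0.4763 0.231  0.2632] F [ 0.  -0.2 -1.1] shift [-0.3581  0.0631  0.0021] turn [ 0.004 -0.004 -0.   ]
```

>>> {"api": "arm_command", "payload": {"targets": [[[-0.028,0.003,0,0,0,0],[-0.055,0.01,0,0,0,0],[-0.055,0.01,0,0,0,0],[-0.055,0.01,0,0,0,0],[-0.055,0.01,0,0,0,0],[-0.055,0.01,0,0,0,0],[-0.055,0.01,0,0,0,0],[0,0,0,0,0,0],[0,0,0,0,0,0]]]}}

```text
clock: 13.88
position: [0.5176, -0.1299, 0.2595]
ee_rot: [-2.282, -2.158, 0.0]
force: [0.5, 0.2, -0.6]
width: 0.288
gripper_force: 20.0
```

```bash
python3 - <<'E'
from h import *
go(.5197,-.13,.16,-.055)
E
```

```text
t 13.88 pos [ 0.5176 -0.1299  0.2595] F [ 0.5  0.2 -0.6] shift [-0.0001  0.0022  0.0995] turn [-0.001 -0.001 -0.001]
```

>>> {"api": "arm_command", "payload": {"targets": [[[0,0.002,0.04,0,0,0],[0,0,0.04,0,0,0],[0,0,0.01,0,0,0],[0,0,0.008,0,0,0],[0,0,0.006,0,0,0],[0,0,0.006,0,0,0],[0,0,0,0,0,0]]]}}

```text
clock: 14.75
position: [0.5199, -0.1303, 0.1499]
ee_rot: [-2.282, -2.159, -0.0]
force: [0.3, -0.6, -0.0]
width: 0.285
gripper_force: 20.0
```

>>> {"api": "arm_command", "payload": {"targets": [[[0,0,0.006,0,0,0],[0,0,0.006,0,0,0],[0,0,0.008,0,0,0],[0,0,0.008,0,0,0],[0,0,0.006,0,0,0],[0,0,0.004,0,0,0],[0,0,0.002,0,0,0],[0,0,0,0,0,0]]]}}

```text
clock: 15.75
position: [0.52, -0.1304, 0.11]
ee_rot: [-2.282, -2.159, -0.0]
force: [-0.8, 0.9, -1.3]
width: 0.293
gripper_force: 20.0
```

>>> {"api": "arm_command", "payload": {"targets": [[[0,0,0.0015,0,0,0],[0,0,0,0,0,0]]]}}

```text
clock: 16.0
position: [0.5205, -0.1305, 0.1097]
ee_rot: [2.282, 2.159, 0.002]
force: [-3.8, 2.7, 13.9]
width: 0.289
gripper_force: 20.0
```

>>> {"api": "arm_command", "payload": {"targets": [[[0,0,-0.0015,0,0,0],[0,0,0,0,0,0],[0,0,0,0,0,0],[0,0,0,0,0,0],[0,0,0,0,0,0],[0,0,-0.03,0,0,0],[0,0,-0.04,0,0,0],[0,0,-0.04,0,0,0],[0,0,0,0,0,0]]], "jaw": 0.0918}}

```text
clock: 17.12
position: [0.5217, -0.1311, 0.2226]
ee_rot: [2.279, 2.157, 0.006]
force: [-0.2, -0.2, -0.5]
width: 1.0
gripper_force: 0.0
```

```bash
python3 - <<'E'
from h import *
d=grab('wrist')
P=cloud(d);H,S,V=cv2.split(cv2.cvtColor(d['p'],cv2.COLOR_RGB2HSV));H=H.astype(int)
m=(abs(H-13)<10)&(S>150)&(abs(P[...,2]-.126)<.005);q=P[m];print(len(q),q.mean(0).round(4),q.min(0).round(4),q.max(0).round(4))
go(.479,-.274,.23,-1.62)
E
```

```text
1048 [ 0.52   -0.1287  0.1251] [ 0.5063 -0.1426  0.121 ] [ 0.5331 -0.1157  0.1275]
t 17.18 pos [ 0.5207 -0.1305  0.2209] F [ 0.4  0.9 -0.5] shift [-0.1456 -0.0338 -0.0092] turn [ 0.002 -0.002  1.565]
```

>>> {"api": "arm_command", "payload": {"targets": [[[-0.0485,-0.0115,-0.004,0,0,0],[-0.0485,-0.0115,-0.004,0,0,0],[-0.0485,-0.0115,0,0,0,0],[0,0,0,0,0,0.174],[0,0,0,0,0,0.174],[0,0,0,0,0,0.174],[0,0,0,0,0,0.174],[0,0,0,0,0,0.174],[0,0,0,0,0,0.174]]]}}

```text
clock: 18.3
position: [0.477, -0.2734, 0.2266]
ee_rot: [-3.056, -0.725, 0.002]
force: [0.5, 0.1, -0.6]
width: 1.001
gripper_force: 0.0
```

>>> {"api": "arm_command", "payload": {"targets": [[[0,0,0,0,0,0.174],[0,0,0,0,0,0.174],[0,0,0,0,0,0.173],[0,0,0,0,0,0],[0,0,0,0,0,0]]], "jaw": 0.05}}

```text
clock: 18.92
position: [0.4773, -0.2737, 0.2273]
ee_rot: [-3.141, 0.072, 0.002]
force: [-0.4, -0.5, 0.1]
width: 0.553
gripper_force: 0.0
```

```bash
python3 - <<'E'
from h import *
d=grab('wrist');save(d,'pics/w4.png',s=1.4)
go(.479,-.274,.23,-1.62)
t=np.load('pics/top.npz');P=cloud(t);m=(P[...,2]>.03)&(P[...,0]>.2)&(P[...,0]<.75)&(P[...,1]<-.38)&(P[...,2]<.6);q=P[m]
for a in np.arange(.3,.75,.1):
    s=q[abs(q[:,0]-a)<.05]
    print(a.round(2),len(s),s[:,1].max() if len(s) else '')
E
```

```text
t 18.98 pos [ 0.4773 -0.2737  0.2275] F [-0.3  0.5 -0.8] shift [ 0.0017  0.0002 -0.0025] turn [-0.     0.001  0.003]
0.3 0 
0.4 34 -0.5880673136393632
0.5 3906 -0.42944244428781336
0.6 4191 -0.4341695971611999
0.7 3066 -0.44731527209888683
```

View pics/w4.png

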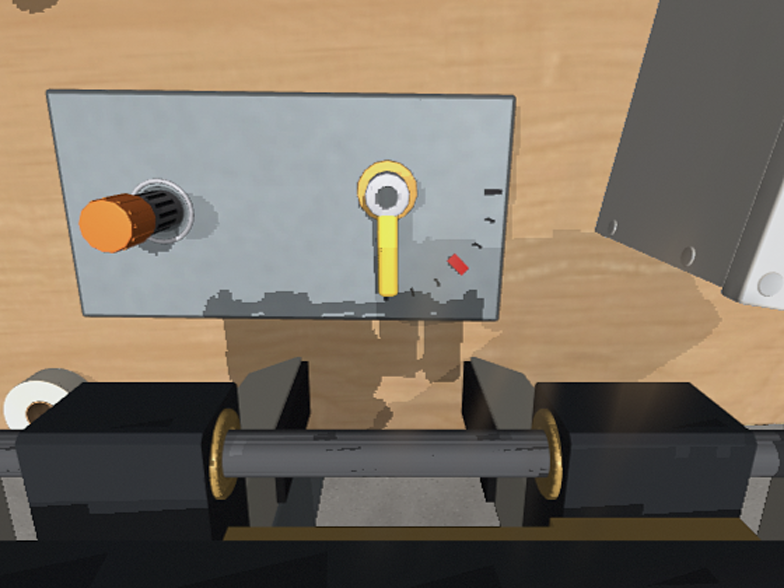

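The wrist view shows the lever bar from (388,216) to (388,297), the hub top at (387,197) and the red mark at (458,264). The orange tube stands in the socket.

```bash
python3 - <<'E'
from h import *
d=np.load('pics/wrist.npz');f=lambda u,v,z=None:pt(d,u/1.4,v/1.4,z)
hub=f(387,191,.0555);zt=f(379,195)[2];ht=f(387,197,zt)
print('ring',hub,'top',ht)
a=f(388,220,.092);b=f(388,297,.092);r=f(458,264,.055)
print(a,b,r,'tip dist',np.hypot(*(b-ht)[:2]))
an=lambda v:np.degrees(np.arctan2(v[1],v[0]))%360
print('bar',an(b-a),an(b-ht),'red',an(r-ht), an(r-hub))
H=ht[:2]; go(H[0]-.045*np.cos(np.radians(-3.1)),H[1]-.045*np.sin(np.radians(-3.1)),.085,np.radians(-93.1))
E
```

```text
ring [ 0.52485164 -0.27588236  0.0555    ] top [ 0.52531103 -0.27579417  0.09632117]
[ 0.51180035 -0.27576496  0.092     ] [ 0.46560875 -0.27368324  0.092     ] [ 0.47513145 -0.32067566  0.055     ] tip dist 0.05973959063347362
bar 177.41959042519238 177.97499793879038 red 221.81000697632402 222.01593938661193
t 18.98 pos [ 0.4773 -0.2737  0.2275] F [-0.3  0.5 -0.8] shift [ 0.0031 -0.0004  0.1425] turn [-0.     0.001  0.008]
```

>>> {"api": "arm_command", "payload": {"targets": [[[0.003,-0.0005,0.05,0,0,0.008],[0,0,0.05,0,0,0],[0,0,0.03,0,0,0],[0,0,0.012,0,0,0],[0,0,0,0,0,0]]]}}

```text
clock: 19.6
position: [0.4805, -0.2736, 0.086]
ee_rot: [-3.14, 0.089, 0.0]
force: [0.3, -0.2, -0.2]
width: 0.546
gripper_force: 0.0
```

>>> {"api": "arm_command", "payload": {"targets": [[[0,0,0,0,0,0],[0,0,0,0,0,0],[0,0,0,0,0,0],[0,0,0,0,0,0],[0,0,0,0,0,0],[0,0,0,0,0,0]]], "jaw": 0.005, "newtons": 15}}

```text
clock: 20.35
position: [0.4805, -0.2735, 0.0859]
ee_rot: [-3.14, 0.09, 0.0]
force: [0.5, -0.1, 0.3]
width: 0.058
gripper_force: 0.0
```

```bash
python3 - <<'E'
from h import *
go(.4803,-.2735,.085,-1.625)
d=grab('wrist');save(d,'pics/w5.png',s=1.4)
E
```

```text
t 20.35 pos [ 0.4805 -0.2735  0.0859] F [ 0.5 -0.1  0.3] shift [-0.0002  0.0001  0.0009] turn [-0.     0.    -0.003]
```

View pics/w5.png

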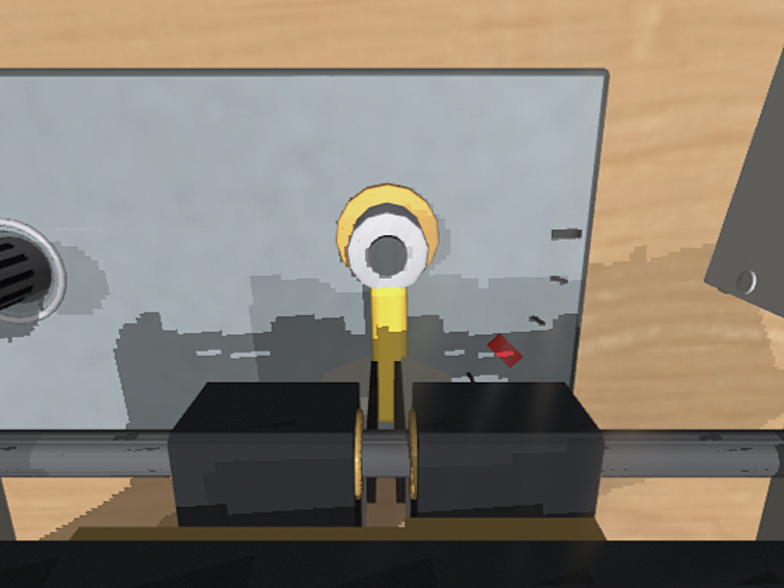

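The view shows the closed fingers over the bar at about (388,390), with the lever not moved. The opening reads 5 mm, less than the 12 mm bar, so I check the depths.

```bash
python3 - <<'E'
from h import *
d=np.load('pics/wrist.npz');s=arm.observe();print(s['width'],s['gripper_force'],s['position'])
for v in(300,330,350,357,366,380,400,415):
    print(v,[tuple(np.round(pt(d,u/1.4,v/1.4)*1000).astype(int)) for u in (373,380,388,396,404)])
E
```

```text
0.05338201323087086 0.0 [ 0.48058289 -0.27339642  0.08590046]
300 [(np.int64(510), np.int64(-270), np.int64(91)), (np.int64(510), np.int64(-273), np.int64(92)), (np.int64(510), np.int64(-275), np.int64(92)), (np.int64(510), np.int64(-278), np.int64(93)), (np.int64(510), np.int64(-280), np.int64(91))]
330 [(np.int64(500), np.int64(-270), np.int64(91)), (np.int64(501), np.int64(-272), np.int64(93)), (np.int64(500), np.int64(-274), np.int64(92)), (np.int64(500), np.int64(-277), np.int64(93)), (np.int64(500), np.int64(-280), np.int64(91))]
350 [(np.int64(493), np.int64(-269), np.int64(91)), (np.int64(494), np.int64(-272), np.int64(93)), (np.int64(493), np.int64(-274), np.int64(91)), (np.int64(493), np.int64(-277), np.int64(92)), (np.int64(493), np.int64(-279), np.int64(92))]
357 [(np.int64(490), np.int64(-269), np.int64(90)), (np.int64(491), np.int64(-271), np.int64(92)), (np.int64(491), np.int64(-274), np.int64(92)), (np.int64(491), np.int64(-277), np.int64(92)), (np.int64(491), np.int64(-279), np.int64(93))]
366 [(np.int64(490), np.int64(-269), np.int64(97)), (np.int64(488), np.int64(-
[... 190 characters left out ...]
4(-269), np.int64(107)), (np.int64(482), np.int64(-271), np.int64(91)), (np.int64(483), np.int64(-273), np.int64(93)), (np.int64(489), np.int64(-276), np.int64(107)), (np.int64(491), np.int64(-279), np.int64(111))]
400 [(np.int64(490), np.int64(-270), np.int64(119)), (np.int64(475), np.int64(-270), np.int64(92)), (np.int64(475), np.int64(-273), np.int64(91)), (np.int64(488), np.int64(-276), np.int64(117)), (np.int64(490), np.int64(-278), np.int64(120))]
415 [(np.int64(491), np.int64(-270), np.int64(130)), (np.int64(469), np.int64(-270), np.int64(91)), (np.int64(470), np.int64(-273), np.int64(92)), (np.int64(484), np.int64(-276), np.int64(118)), (np.int64(489), np.int64(-278), np.int64(128))]
```

>>> {"api": "arm_command", "payload": {"targets": [[[0,0,0,0,0,0],[0,0,0,0,0,0],[0,0,0,0,0,0]]], "jaw": 0.0}}

```text
clock: 20.78
position: [0.4806, -0.2735, 0.0859]
ee_rot: [-3.14, 0.09, -0.0]
force: [-0.4, 0.5, -0.1]
width: 0.005
gripper_force: 0.0
```

>>> {"api": "arm_command", "payload": {"targets": [[[0,0,0,0,0,0],[0,0,0,0,0,0],[0,0,0,0,0,0],[0,0,0,0,0,0],[0,0,0.005,0,0,0],[0.006,0,0.001,0,0,0],[0,0,0,0,0,0]]], "jaw": 0.045}}

```text
clock: 21.65
position: [0.4871, -0.2737, 0.0797]
ee_rot: [3.14, -0.089, -0.0]
force: [-0.6, 0.3, 0.1]
width: 0.492
gripper_force: 0.0
```

>>> {"api": "arm_command", "payload": {"targets": [[[0,0,0,0,0,0],[0,0,0,0,0,0],[0,0,0,0,0,0],[0,0,0,0,0,0],[0,0,0,0,0,0]]], "jaw": 0.006}}

```text
clock: 22.28
position: [0.4864, -0.2743, 0.08]
ee_rot: [3.139, -0.091, -0.0]
force: [-0.8, -2.5, 0.5]
width: 0.127
gripper_force: 15.0
```

Now the bar is held at 11.7 mm. I turn it 0.785 rad about the hub, at a radius of 39 mm.

>>> {"api": "arm_command", "payload": {"targets": [[[0.0001,0.003,0,0,0,-0.0785],[0.0001,0.003,0,0,0,-0.0785],[0.0001,0.003,0,0,0,-0.0785],[0.0001,0.003,0,0,0,-0.0785],[0.0001,0.003,0,0,0,-0.0785],[0,0,0,0,0,0]]]}}

```text
clock: 23.02
position: [0.4884, -0.2893, 0.08]
ee_rot: [3.097, 0.522, 0.0]
force: [-0.3, -4.1, -2.5]
width: 0.126
gripper_force: 15.0
```

>>> {"api": "arm_command", "payload": {"targets": [[[0.0001,0.003,0,0,0,-0.0785],[0.0001,0.003,0,0,0,-0.0785],[0.0001,0.003,0,0,0,-0.0785],[0.0001,0.003,0,0,0,-0.0785],[0.0001,0.003,0,0,0,-0.0785],[0,0,0,0,0,0]]]}}

```text
clock: 23.78
position: [0.496, -0.3023, 0.0801]
ee_rot: [2.936, 1.114, -0.0]
force: [0.7, -4.9, -1.6]
width: 0.126
gripper_force: 15.0
```

```bash
python3 - <<'E'
from h import *
h=np.array([.5252,-.2758]);s=arm.observe();v=s['position'][:2]-h;print(np.hypot(*v),np.degrees(np.arctan2(v[1],v[0]))%360)
go(*s['position'],np.radians(-93.1+45)); print(s['force'],s['width'])
E
```

```text
0.03945662455626241 222.26011649132525
t 23.77 pos [ 0.496  -0.3023  0.0801] F [ 0.7 -4.9 -1.6] shift [0. 0. 0.] turn [ 0.001  0.    -0.006]
[ 0.72051689 -4.93266415 -1.64636844] 0.1263180953559278
```

>>> {"api": "arm_command", "payload": {"targets": [[[0,0,0,0,0,0],[0,0,0,0,0,0],[0,0,0,0,0,0],[0,0,0,0,0,0],[0,0,-0.03,0,0,0],[0,0,-0.05,0,0,0],[0,0,-0.05,0,0,0],[0,-0.03,-0.03,0,0,0],[0,-0.05,0,0,0,0],[0,0,0,0,0,0]]], "jaw": 0.045}}

```text
clock: 25.02
position: [0.4412, -0.2385, 0.2396]
ee_rot: [-2.931, -1.12, -0.002]
force: [0.9, 0.2, 0.2]
width: 0.49
gripper_force: 0.0
```

```bash
python3 - <<'E'
from h import *
d=grab('wrist');t=grab('top')
cv2.imwrite('pics/f.png',np.hstack([cv2.resize(d['p'][...,::-1],(400,300)),cv2.resize(t['p'][190:310,120:460][...,::-1],(400,300))]))
P=cloud(d);H,S,V=cv2.split(cv2.cvtColor(d['p'],cv2.COLOR_RGB2HSV));H=H.astype(int)
m=(abs(H-29)<4)&(S>180)&(abs(P[...,2]-.092)<.004)&(P[...,1]<-.2);q=P[m][:,:2].astype(np.float32);print(len(q),q.min(0),q.max(0))
l=cv2.fitLine(q,cv2.DIST_HUBER,0,.01,.01).ravel();print('bar ang',np.degrees(np.arctan2(l[1],l[0]))%180)
r=(d['p'][...,0]>150)&(d['p'][...,1]<60)&(d['p'][...,2]<60)&(P[...,1]<-.2)&(P[...,2]<.07);v=P[r].mean(0)-np.array([.5252,-.2758,0]);print('red',np.degrees(np.arctan2(v[1],v[0]))%180,r.sum())
E
```

```text
Traceback (most recent call last):
ValueError: zero-size array to reduction operation minimum which has no identity
```

View pics/f.png

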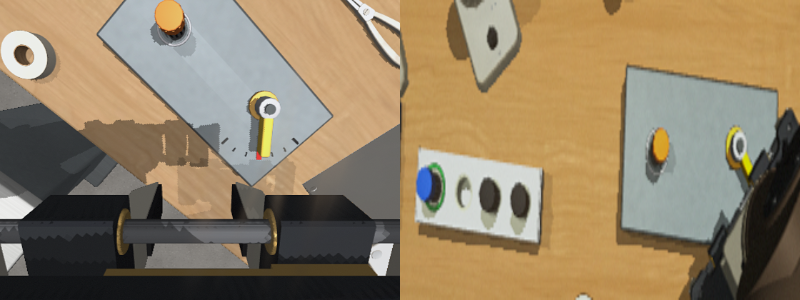

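```bash
python3 - <<'E'
from h import *
d=np.load('pics/wrist.npz');P=cloud(d);p=d['p'].astype(int)
m=(p[...,0]>100)&(p[...,1]>.8*p[...,0])&(p[...,2]<.35*p[...,0])&(P[...,2]>.086)&(P[...,2]<.096);print(m.sum())
q=P[m][:,:2].astype(np.float32);print(q.min(0),q.max(0))
l=cv2.fitLine(q,cv2.DIST_HUBER,0,.01,.01).ravel();print('bar',np.degrees(np.arctan2(l[1],l[0]))%180)
r=(p[...,0]>120)&(p[...,1]<70)&(p[...,2]<70)&(P[...,1]<-.2);c=P[r].mean(0);v=c-np.array([.5252,-.2758,0]);print('red',c,np.degrees(np.arctan2(v[1],v[0]))%180,r.sum())
h=pt(d,269*1.4,108.5*1.4,.0963);t=pt(d,265*1.4,157*1.4,.092);w=t-h;print(h,t,np.degrees(np.arctan2(w[1],w[0]))%180)
E
```

```text
118
[ 0.47890714 -0.31029248] [ 0.5133687 -0.2792859]
bar 40.959038
red [ 0.47332685 -0.32036005  0.05723241] 40.663221401010645 48
[ 0.52492552 -0.27377491  0.0963    ] [ 0.48076809 -0.31440001  0.092     ] 42.61424337490618
```

```bash
python3 -c "
from h import *
print(arm.sign_off())"
```

```text
the job is handed in; nothing more can be done
None
```

I handed the job in at about 25 s: the blue-capped tube is fully home in the green-ring hole, the orange-capped tube is fully home in the dryer socket, and the air lever was then opened halfway, within about 1° of the red mark; I touched neither the black-capped tubes nor the bystanders.

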